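# Draw a glued pot stand together with a one-hand ratchet bar clamp

## Task

A split beech pot stand has glue on its two broken edges and lies flat between the jaws of a one-hand bar clamp, but a small dark bottle still stands in front of the sliding jaw: lift it out and stand it upright on the free worktop, a good hand's breadth clear of the clamp and the wood. Then squeeze and release the clamp's trigger against its handle, stroke after stroke, until both jaws are snug on the wood and the glued joint is shut along its whole length, drawing the jaw up by the trigger alone and never squeezing hard enough to crush the wood or starve the joint. Finish while still holding the trigger squeezed, with that gentle pressure on (the ratchet gives back a little if you let go), and leave everything else on the worktop as it is.

Things in the scene. Friction and masses are not known exactly. Their poses are not given: they have to be found in the camera images.
- clamp: one-hand bar clamp, loose, 1.0 kg, lying flat on its side: grey housing, fixed jaw, handle; black trigger; toothed steel bar. Origin: on the worktop, mid under the housing. x: to the jaw tips (away from the robot), y: along the bar to the sliding jaw, z up. mm: housing x -25..25, y -32..32, z to 37; fixed jaw x 19..95, y 6..36, z to 32; bar at x -9..9, z to 21, tail to y -65 less the travel
- handle_mid (a point): middle of the handle's grip: x -58, y -17, z 14 mm of the clamp. The handle is a straight grip towards the robot, x -120..-18, y -28..-6 (22 mm thick), 28 mm high; the trigger stands beside it on its +y side
- trigger_mid (a point): on the ridge of the trigger's bowed outer face (+y side, away from the handle), where it is squeezed: x -56 at rest, -79 squeezed, y 39 at rest, 15 squeezed, z 15 mm of the clamp. Handle and trigger over their outsides: 67 mm wide at rest, 43 mm squeezed. Blade: x -22..-92, z 4..26. Squeeze both from above, fingers closing along the clamp's y, pads on the ridge
- trigger_angle (a joint): trigger angle, rad: 0 at rest (sprung open), 0.29 fully squeezed, at its stop. A hard squeeze reads up to 0.34. Its spring takes 1 N at trigger_mid at rest, 2 N squeezed, and the bar's friction 1.5 N more. For the next bite it must be let out nearly to rest (below 0.03). With both jaws on the wood it stalls at about 0.2, short of the full stroke
- jaw_travel (a joint): travel of the sliding jaw towards the fixed jaw, m: 0 fully open, at most 0.090; gap between the pads = 0.158 - value. Ratchet: each full squeeze of the trigger draws it in 0.010 (one tooth; the first may give 0.002 to 0.012, a short stroke nothing), letting out leaves it there. Starts at 0 to 0.010; the 88 mm wide pot stand is clamped shut at about 0.070
- sliding_jaw: grey jaw at the bar's +y end, 2 mm off the worktop, 32 mm high, x -18..95, 38 mm long in y beyond its pad face; moves with joint jaw_travel; to be drawn up by the trigger, not pushed. Frame parallel to the clamp's. Its pressure on the wood is about 1.6 times the squeeze on the trigger: 10 N of squeeze gives 15 N, 18 N gives 28 N, 30 N gives 46 N; it falls almost to nothing if the trigger is let go
- sliding_pad (a point): middle of the sliding jaw's black pad face (62 x 26 mm, looks to -y): x 60, y 194 minus joint jaw_travel, z 14 mm of the clamp
- fixed_pad (a point): middle of the fixed jaw's black pad face (62 x 26 mm, looks to +y): x 60, y 36, z 14 mm of the clamp
- trigger: the trigger as a part; origin at its upright pin, x 23.5, y 27, z 15 mm of the clamp; axes parallel to the clamp's at rest
- wide_half: wider half of the beech pot stand, loose: 100 mm (x) by 50 mm (y), 18 mm high, ribs along x on top; lies a few mm off the fixed jaw's pad. Origin: middle of its underside; y points to the narrow half
- narrow_half: narrower half of the pot stand, loose: 100 mm (x) by 38 mm (y), 18 mm high, a few mm beyond the wide half; the gap between them is the glued joint. Origin: middle of its underside, 44 mm from the wide half's along y when the joint is shut. The jaw should press it with 10 to 60 N; it is crushed at 75 N
- small_bottle: small dark brown bottle, red cap, standing loose between narrow half and sliding jaw: 33 mm across up to z 70 mm, 22 mm above that, 82 mm high, under 0.1 kg. Origin: middle of its foot. Take it high, over wood and jaws (32 mm), fingers closing along the clamp's x, where there is room
- mug: bystander, loose: white mug with green stripes, 82 mm across, 100 mm high; origin on its underside
- jar: bystander, loose: sauce jar with a dark lid, 59 mm across, 95 mm high; origin on its underside
- notebook: bystander, loose: black notebook lying flat, 148 x 110 x 16 mm; origin on its underside
- keys: bystander, loose: bunch of keys, about 100 x 120 mm, lying flat; origin on its underside
- spoon: bystander, loose: steel spoon lying on the worktop, 194 mm long; origin on its underside
Not all that is in view belongs to the job. Leave any pink look-alike of the wide_half alone. Of the things shaped like the small_bottle, the brown one is meant.

How it is judged:
By the outcome, as a careful person would: the job done as asked, in the order asked, and still so for the second after the job is handed in, while the arm keeps its last pose, push and grip.
It also fails if it takes over 69 s, if anything falls off the work surface, if the arm or the gripper's body presses on something with over 40 N, if the wrist force passes 120 N, or if a joint passes its speed limit or range.

## Robot

A 7-joint arm with a two-finger parallel gripper is mounted at the origin on a cart in front of the work surface, level with it; the furniture and walls round the work are solid. World frame = base frame: x ahead of the robot, y to its left, z up, the work surface at z = 0. Lengths are in m, angles in rad, forces in N, time in s.
With the tool pointing down it reaches from about 0.425 to 0.95 m from the base axis. Payload 16.7 kg.
Tool frame: the origin (TCP) lies between the finger pads; the fingertips stand env.tcp_to_tips ahead of it and the grasp point (between the pads) lies 8 mm behind it (env.tcp_to_tips is the distance from the TCP to the fingertips, in m); z points along the fingers, y is the direction in which the jaws open and shut (so a half turn about z gives the same grasp; the last joint's range is limited). The gripper opens to 94 mm and grips with 3 to 60 N. Pads are 16 mm wide; open, the fingers measure 119 mm over their backs; the gripper's body (75 mm by 177 mm) begins 78 mm behind the grasp point.
Start: joints at [1.103, 0.426, 0.074, 1.606, -0.034, 1.111, -0.067], TCP at [0.212, -0.641, 0.216] pointing down, gripper open.
Joint ranges: [-2.85, 2.85], [-0.5, 2.14], [-1.23, 1.37], [0.21, 2.46], [-1.02, 4.16], [0.16, 2.05], [-2.73, 2.73]. Speed limits (rad/s): [1.89, 1.89, 2.39, 2.39, 3.01, 3.01, 3.01].

## Interface

Orientations are given as [roll, pitch, yaw] about the fixed x, y, z axes, in that order (R = Rz(yaw) Ry(pitch) Rx(roll)).
In Python, from plant import env gives the robot as it stands.
- The arm moves only by the tool send_rows, never from a script. Its argument "motion" is text: rows parted by semicolons, each of 7 numbers parted by spaces: the shift along the tool's x, y, z in mm, then the turn, a rotation vector about the tool's x, y, z in degrees, then the finger opening in mm, from 0 to 94. In form: x y z rx ry rz fingers; .... A call has 1 to 12 rows; each row is the pose to reach, as a shift and turn from the pose commanded when the call began, along the tool's axes at that moment; what a row does not reach only later rows make up. A row lasts 1/10 s, in which the tool goes at most 50 mm and 8.59 degrees, less where a joint would pass 70% of its speed; a pose out of reach is approached as far as the arm can. A call with a gripper value outside its range is refused whole. The fingers move at their own pace and stop on an object; "squeeze" is the grip in N (left out, the last holds). Time passes only in rows, so rows that repeat a pose let the fingers close. It gives the time, the measured TCP pose, the force and the opening at its end, in the units of the state.
- env.get_state(): the state, without advancing time (a new reading comes with each control period).
- env.camera(name): name is "scene" or "top" or "wrist"; returns a dict with "color" (420x560x3 uint8, red, green, blue), "intrinsics" (3x3 intrinsics, pixels), "R" (3x3) and "t" (3): a world point X has camera coordinates R X + t. Camera axes: x right, y down, z forward; pixel columns grow to the right and rows downward; lengths in m; the calibration is good to about 2 mm. The wrist camera is an equidistant fisheye: a pixel r from the principal point sees the ray r / f radians off the axis. A picture is of the moment at which its call begins. There is no depth.
- env.hand_in(): hands the job in, once; it reports no verdict.
The state is a dict: "time_s": time; "qpos": joint angles; "joint_vel": joint speeds; "effort": joint torques, N m; "tcp_pos": TCP position; "tool_rot": TCP orientation; "contact_force": force on the tool from outside, world axes, zero at the start; "ft_torque": the same for the moment, N m; "grip_width": opening from 0.0 (shut) to 1.0 (fully open).
Only numpy, scipy, OpenCV 4.12 (cv2) and the standard library are available. Lean on these libraries where they do the work, as an engineer would, in place of code of your own. Each camera call takes 0.05 s, during which the arm holds its last target. There are 200 camera calls.

## Working session

There is one attempt and no reset: what is moved stays moved. The work goes in short steps, Python scripts to look and compute and a tool call to move; the robot and the scene stay as the last step left them, time stands still between calls to the robot, and variables do not carry over. Pictures are saved under pics/ and viewed, about 8 in all and at most 12, crops included, and the job is handed in when it is done.

Besides the shell and the picture viewer there is one more tool, called after "Call:" by a JSON object that holds its "name" and its "arguments", one argument or row to a line. send_rows: Moves the arm, as the interface text tells. Its arguments: {"type":"object","properties":{"motion":{"type":"string"},"squeeze":{"type":"number"}},"required":["motion"]}

```bash
mkdir -p pics; ls; cat > h.py <<'E'
from plant import env
import numpy as np, cv2, os
np.set_printoptions(precision=4,suppress=True)
def shot(n,fn=None):
    c=env.camera(n)
    np.savez(f'{n}.npz',**{k:np.array(v) for k,v in c.items()})
    if fn: cv2.imwrite(f'pics/{fn}.png',c['color'][:,:,::-1])
    return c
def load(n): return dict(np.load(f'{n}.npz'))
def pix2w(c,u,v,z):
    K=np.array(c['intrinsics']);R=np.array(c['R']);t=np.array(c['t'])
    d=np.linalg.inv(K)@[u,v,1]; o=-R.T@t; d=R.T@d
    return o+d*(z-o[2])/d[2]
def w2pix(c,X):
    p=np.array(c['R'])@X+c['t']; p=np.array(c['intrinsics'])@p; return p[:2]/p[2]
E
python3 - <<'E'
from h import *
print(env.get_state(), env.tcp_to_tips)
for n in('top','scene'):
    c=shot(n,n+'0'); print(n,c['intrinsics'],-c['R'].T@c['t'])
E
```

```text
pics
{'time_s': 0.0, 'qpos': array([ 1.1025,  0.4267,  0.0739,  1.6066, -0.0341,  1.1108, -0.0671]), 'joint_vel': array([-0.001 ,  0.0014, -0.0015,  0.0003, -0.001 ,  0.    ,  0.0005]), 'effort': array([  0.0003, -93.5789,   3.6673, -45.4202,  -0.0486,   0.0199,
         0.    ]), 'tcp_pos': array([ 0.2114, -0.6406,  0.2158]), 'tool_rot': array([-3.1404,  0.0001,  0.3187]), 'contact_force': array([ 0.1336, -0.5224, -0.431 ]), 'ft_torque': array([-0.0145, -0.0662, -0.0386]), 'grip_width': 1.001071351928795} 0.011
top [[450.7213   0.     281.2688]
 [  0.     450.7213 204.1284]
 [  0.       0.       1.    ]] [ 0.3917 -0.0538  1.2711]
scene [[513.0328   0.     273.9455]
 [  0.     513.0328 213.2968]
 [  0.       0.       1.    ]] [-0.365  -1.1686  0.7008]
```

View pics/top0.png

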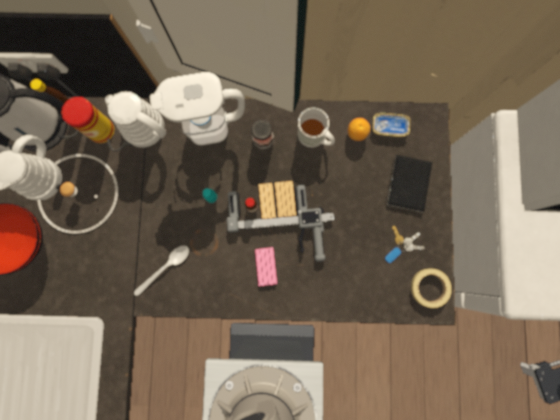

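View pics/scene0.png

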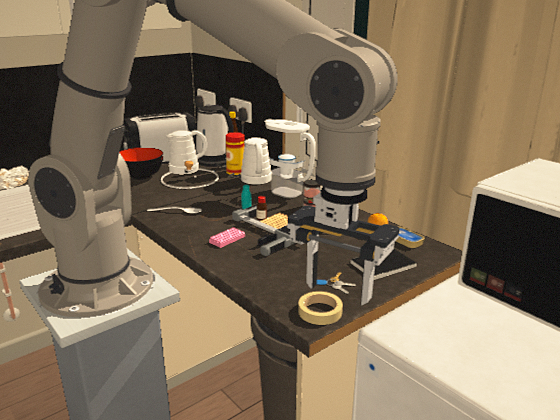

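The top view shows the clamp with its housing near (311,216), handle to (319,255) and sliding jaw at (233,210). The bottle cap is at (250,203) and the wood at (267–285,200). A teal look-alike is at (210,195) and a pink one at (266,267).

```bash
python3 - <<'E'
from h import *
c=load('top'); im=c['color'][172:272,215:345,::-1]
cv2.imwrite('pics/topcrop.png',cv2.resize(im,None,fx=6,fy=6,interpolation=cv2.INTER_CUBIC))
for u,v,z in[(311,216,.037),(233,210,.034),(250,203,.082),(319,255,.028),(210,195,.08),(215,250,0)]: print(u,v,pix2w(c,u,v,z))
E
```

```text
311 216 [ 0.5463 -0.1191  0.037 ]
233 210 [0.5578 0.0972 0.034 ]
250 203 [0.5714 0.0467 0.082 ]
319 255 [ 0.4403 -0.1434  0.028 ]
210 195 [0.5906 0.1551 0.08  ]
215 250 [0.4475 0.147  0.    ]
```

View pics/topcrop.png

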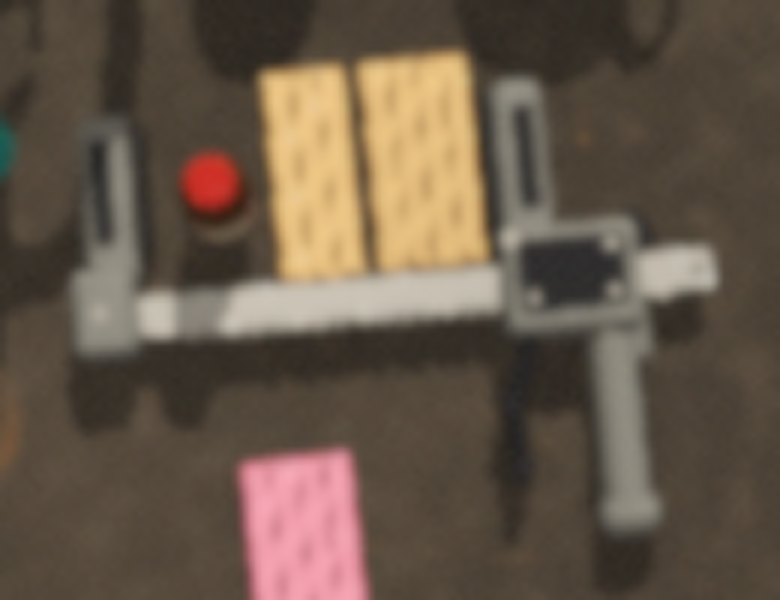

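The crop shows the housing centre at about (572,273), the bar running left and down about 5°, the handle end at (632,515) and the bottle cap at (212,183). Next I compute the poses and the first move.

```bash
cat >> h.py <<'E'
from scipy.spatial.transform import Rotation as Ro
def delta(target,yaw):
    s=env.get_state(); A=Ro.from_euler('xyz',s['tool_rot']); B=Ro.from_euler('xyz',[np.pi,0,yaw])
    d=A.inv().apply(np.array(target)-s['tcp_pos'])*1000; r=(A.inv()*B).as_rotvec(degrees=True)
    print('delta',d.round(1),r.round(2),'t',s['time_s'],'w',s['grip_width']*94,'F',s['contact_force'])
def clampT(o,yaw): 
    return lambda x,y: np.array(o[:2])+Ro.from_euler('z',yaw).as_matrix()[:2,:2]@np.array([x,y])
E
python3 - <<'E'
from h import *
c=load('top')
cr=lambda x,y,z:pix2w(c,215+(x+.5)/6-.5,172+(y+.5)/6-.5,z)
L={'hous':(572,273,.037),'barR':(700,268,.021),'barL':(155,316,.021),'hend':(632,512,.028),'hroot':(617,350,.028),'cap':(212,183,.082),
'wTR':(468,52,.018),'wBR':(488,262,.018),'nTL':(262,72,.018),'nBL':(283,278,.018),'nTR':(347,65,.018),'nBR':(363,272,.018),'wTL':(358,60,.018),'sjT':(110,120,.034),'sjpadB':(135,310,.034),'fjT':(516,80,.032)}
P={k:cr(*v) for k,v in L.items()}
for k,v in P.items(): print(k,v)
a=lambda p,q:np.arctan2(*(P[p]-P[q])[:2][::-1])
print('bar',a('barL','barR')-np.pi/2,'handle',a('hroot','hend'),'wood',a('wTR','wBR'),a('nTL','nBL'))
T=clampT(P['hous'],.095)
for n,q in dict(hm=(-58,-17),hend=(-120,-17),sj=(95,213),fj=(95,21)).items(): print(n,T(*np.array(q)/1000))
delta([*P['cap'][:2],.16],1.665)
print('place pix 362,178',pix2w(c,362,178,0))
E
```

```text
hous [ 0.5432 -0.1162  0.037 ]
barR [ 0.5491 -0.1764  0.021 ]
barL [0.52   0.0763 0.021 ]
hend [ 0.4352 -0.146   0.028 ]
hroot [ 0.5091 -0.138   0.028 ]
cap [0.5738 0.047  0.082 ]
wTR [ 0.6493 -0.0662  0.018 ]
wBR [ 0.5497 -0.0779  0.018 ]
nTL [0.6372 0.0308 0.018 ]
nBL [0.5396 0.0176 0.018 ]
nTR [ 0.6416 -0.0092  0.018 ]
nBR [ 0.5434 -0.0197  0.018 ]
wTL [ 0.6442 -0.0143  0.018 ]
sjT [0.6096 0.0996 0.034 ]
sjpadB [0.5212 0.0843 0.034 ]
fjT [ 0.6337 -0.0887  0.032 ]
bar 0.11463020809787738 handle 0.10757715516498442 wood 0.11682622719229516 0.13476289973345335
hm [ 0.4871 -0.1386]
hend [ 0.4253 -0.1445]
sj [0.6176 0.1049]
fj [ 0.6358 -0.0863]
delta [ 559.6 -539.4   56.4] [ -0.06  -0.04 -77.13] t 0.1 w 93.91901644966191 F [0.7475 0.0175 0.177 ]
place pix 362,178 [ 0.6647 -0.2655  0.    ]
```

Call:
{"name": "send_rows", "arguments": {
  "motion": "280 -270 0 0 0 -39 70; 560 -539 20 0 0 -78 70; 560 -539 40 0 0 -78 70; 560 -539 56 0 0 -78 70; 560 -539 56 0 0 -78 70; 560 -539 56 0 0 -78 70; 560 -539 56 0 0 -78 70; 560 -539 56 0 0 -78 70; 560 -539 56 0 0 -78 70; 560 -539 56 0 0 -78 70; 560 -539 56 0 0 -78 70; 560 -539 56 0 0 -78 70",
  "squeeze": 8
}}

```text
time_s: 1.3
tcp_pos: [0.4913, -0.11, 0.1752]
tool_rot: [3.142, 0.0, 1.68]
contact_force: [0.3, -1.2, -0.1]
grip_width: 0.746
```

```bash
python3 - <<'E'
from h import *
delta([.574,.047,.16],1.683); print(env.get_state()['qpos'],env.get_state()['tcp_pos'])
E
```

```text
delta [147.1  99.3  15.1] [ 0.    0.01 -0.19] t 1.3 w 70.11682504398208 F [ 0.2703 -1.2053 -0.1251]
[ 0.5119  0.2262 -0.4754  2.0039  0.1276  0.9398  0.0804] [ 0.4913 -0.11    0.1752]
```

Call:
{"name": "send_rows", "arguments": {
  "motion": "147 99 15 0 0 0 70; 147 99 15 0 0 0 70; 147 99 15 0 0 0 70; 147 99 15 0 0 0 70; 147 99 15 0 0 0 70; 147 99 15 0 0 0 70"
}}

```text
time_s: 1.9
tcp_pos: [0.5729, 0.0454, 0.1597]
tool_rot: [-3.14, -0.0, 1.681]
contact_force: [0.1, -1.6, -0.7]
grip_width: 0.745
```

```bash
python3 - <<'E'
from h import *
delta([.574,.047,.051],1.683)
c=shot('wrist'); 
print(c['intrinsics'],-c['R'].T@c['t'])
cv2.imwrite('pics/w1.png',c['color'][:,:,::-1])
E
```

```text
delta [  1.4   1.4 108.7] [-0.06 -0.01 -0.1 ] t 1.9 w 70.07595118628753 F [ 0.0922 -1.5776 -0.7002]
[[325.1923   0.     280.0153]
 [  0.     325.1923 207.2286]
 [  0.       0.       1.    ]] [0.5658 0.1119 0.3284]
```

View pics/w1.png

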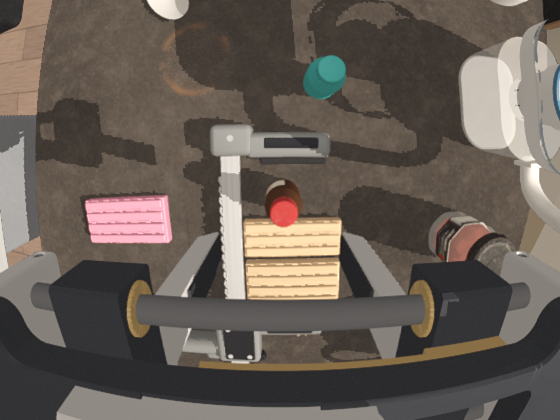

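The wrist view shows the red cap at (284,211), between the narrow half and the sliding jaw, with the jaw pad at about row 162. I'll unproject these points.

```bash
cat >> h.py <<'E'
def fish(c,u,v,z):
    K=c['intrinsics'];p=np.array([u-K[0,2],v-K[1,2]])/K[0,0];th=np.hypot(*p)
    d=np.r_[np.sin(th)*p/th,np.cos(th)]; o=-c['R'].T@c['t']; d=c['R'].T@d
    return o+d*(z-o[2])/d[2]
E
python3 - <<'E'
from h import *
c=load('wrist')
for n,u,v,z in[('cap',284,211,.082),('padL',262,163,.02),('padR',324,162,.02),('nTL',244,222,.018),('nTR',340,219,.018),('nwL',245,257,.018),('nwR',340,258,.018),('foot',282,186,0.0)]: print(n,fish(c,u,v,z))
E
```

```text
cap [0.5756 0.0502 0.082 ]
padL [0.5519 0.0791 0.02  ]
padR [0.6106 0.0868 0.02  ]
nTL [0.5398 0.0185 0.018 ]
nTR [0.6349 0.0321 0.018 ]
nwL [ 0.5437 -0.019   0.018 ]
nwR [ 0.6419 -0.0096  0.018 ]
foot [0.5738 0.0557 0.    ]
```

Call:
{"name": "send_rows", "arguments": {
  "motion": "3 2 40 0 0 0 70; 3 2 75 0 0 0 70; 3 2 107 0 0 0 70; 3 2 107 0 0 0 70; 3 2 107 0 0 0 15; 3 2 107 0 0 0 15; 3 2 107 0 0 0 15; 3 2 107 0 0 0 15; 3 2 107 0 0 0 15",
  "squeeze": 10
}}

```text
time_s: 2.85
tcp_pos: [0.5753, 0.0482, 0.054]
tool_rot: [3.14, 0.0, 1.68]
contact_force: [-0.8, 0.2, 0.6]
grip_width: 0.357
```

```bash
python3 - <<'E'
from h import *
delta([.575,.0485,.053],1.683); print(env.get_state()['tcp_pos'])
E
```

```text
delta [ 0.3 -0.3  1. ] [ 0.07  0.01 -0.18] t 2.85 w 33.522137709320155 F [-0.7581  0.1885  0.6434]
[0.5753 0.0482 0.054 ]
```

Call:
{"name": "send_rows", "arguments": {
  "motion": "0 0 -35 0 0 0 15; 0 0 -70 0 0 0 15; -30 5 -80 0 0 0 15; -75 12 -80 0 0 0 15; -120 20 -80 0 0 0 15; -165 27 -80 0 0 0 15; -210 34 -80 0 0 0 15; -255 41 -80 0 0 0 15; -295 47 -80 0 0 0 15; -322 51 -80 0 0 0 15; -322 51 -80 0 0 0 15; -322 51 -80 0 0 0 15"
}}

```text
time_s: 4.05
tcp_pos: [0.6605, -0.2663, 0.133]
tool_rot: [-3.141, -0.001, 1.679]
contact_force: [0.9, 0.2, -0.2]
grip_width: 0.348
```

```bash
python3 - <<'E'
from h import *
delta([.662,-.266,.054],1.683); print(env.get_state()['tcp_pos'])
c=shot('top'); im=c['color'][110:270,220:440,::-1]
cv2.imwrite('pics/t2.png',cv2.resize(im,None,fx=3.6,fy=3.6,interpolation=cv2.INTER_CUBIC))
E
```

```text
delta [ 0.1  1.5 79. ] [-0.02 -0.04 -0.22] t 4.05 w 32.75212409146684 F [ 0.9385  0.2454 -0.1999]
[ 0.6605 -0.2663  0.133 ]
```

View pics/t2.png

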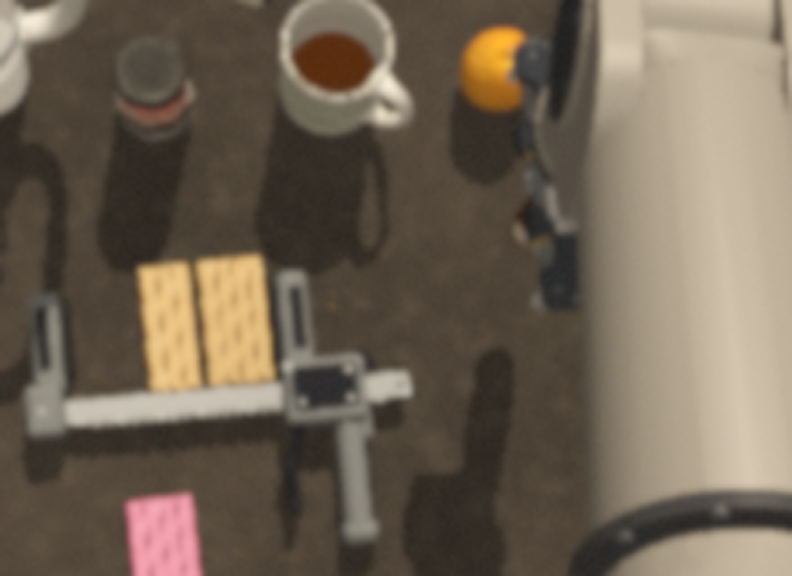

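The bottle is held (33 mm opening). The clamp and wood are unmoved and the place below is clear. I'll set it down.

Call:
{"name": "send_rows", "arguments": {
  "motion": "0 0 35 0 0 0 15; 0 0 65 0 0 0 15; 0 0 75 0 0 0 15; 0 0 79 0 0 0 15; 0 0 79 0 0 0 15; 0 0 79 0 0 0 15"
}}

```text
time_s: 4.7
tcp_pos: [0.6616, -0.2659, 0.0557]
tool_rot: [3.14, 0.001, 1.681]
contact_force: [0.8, 0.3, -0.9]
grip_width: 0.352
```

```bash
python3 - <<'E'
from h import *
delta([.662,-.266,.054],1.683)
E
```

```text
delta [-0.2  0.4  1.7] [ 0.09  0.03 -0.13] t 4.7 w 33.10553604467394 F [ 0.7789  0.298  -0.9426]
```

Call:
{"name": "send_rows", "arguments": {
  "motion": "0 0 2 0 0 0 15; 0 0 2 0 0 0 15; 0 0 2 0 0 0 15"
}}

```text
time_s: 5.0
tcp_pos: [0.6614, -0.2663, 0.0535]
tool_rot: [3.14, 0.001, 1.68]
contact_force: [-1.5, 1.1, 5.4]
grip_width: 0.346
```

Call:
{"name": "send_rows", "arguments": {
  "motion": "0 0 0 0 0 0 45; 0 0 0 0 0 0 60; 0 0 0 0 0 0 60; 0 0 -20 0 0 0 60; 0 0 -60 0 0 0 60; 0 0 -100 0 0 0 70; 0 0 -110 0 0 0 80; 0 0 -110 0 0 0 80"
}}

```text
time_s: 5.8
tcp_pos: [0.6617, -0.2665, 0.1643]
tool_rot: [3.139, 0.002, 1.68]
contact_force: [0.4, 0.8, 0.6]
grip_width: 0.838
```

```bash
python3 - <<'E'
from h import *
s=env.get_state(); print(s['tcp_pos'],s['qpos'])
c=shot('wrist','w2')
T=clampT([.5432,-.1162],.112)
p=T(-.068,.007); print(p); delta([*p,.12],.112)
E
```

```text
[ 0.6617 -0.2665  0.1643] [ 0.5826  0.5637 -0.4228  1.5368  0.2502  1.0916  0.2118]
[ 0.4748 -0.1168]
delta [ 168.8 -168.6   42.2] [ 0.05 -0.01 89.83] t 5.85 w 79.72042247967657 F [-0.7757  0.5532 -1.4807]
```

View pics/w2.png

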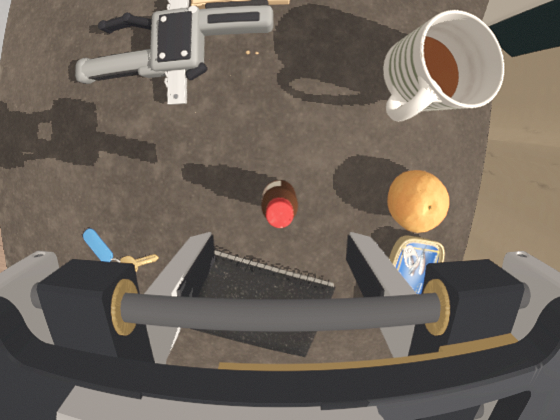

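The bottle stands upright with its cap at (280,210), well clear of the clamp, the mug and the notebook. Now over to the trigger.

Call:
{"name": "send_rows", "arguments": {
  "motion": "60 -60 0 0 0 30 84; 169 -169 20 0 0 90 84; 169 -169 42 0 0 90 84; 169 -169 42 0 0 90 84; 169 -169 42 0 0 90 84; 169 -169 42 0 0 90 84; 169 -169 42 0 0 90 84; 169 -169 42 0 0 90 84; 169 -169 42 0 0 90 84; 169 -169 42 0 0 90 84; 169 -169 42 0 0 90 84; 169 -169 42 0 0 90 84"
}}

```text
time_s: 7.05
tcp_pos: [0.4733, -0.1165, 0.1189]
tool_rot: [-3.141, 0.002, 0.108]
contact_force: [0.3, 0.3, 0.3]
grip_width: 0.897
```

```bash
python3 - <<'E'
from h import *
s=env.get_state(); print(s['tcp_pos'],s['qpos'])
T=clampT([.5432,-.1162],.112)
p=T(-.068,.007); delta([*p,.12],.112)
c=shot('wrist','w3');shot('top')
im=c['color'][:,:,::-1]
E
```

```text
[ 0.4733 -0.1165  0.1189] [ 0.2965  0.2542 -0.2138  2.0989  0.0745  0.7978 -1.4254]
delta [ 1.5  0.5 -1.1] [-0.03  0.13 -0.22] t 7.05 w 84.27743232329809 F [0.3195 0.2685 0.2666]
```

View pics/w3.png

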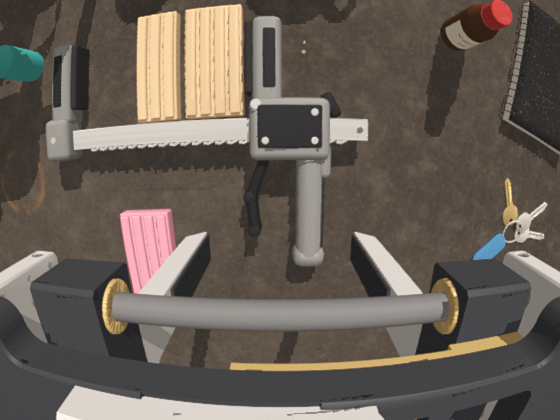

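The wrist view shows the handle along (310,160)–(309,262) and the black trigger with its outer edge near (247,200). The fingers stand outside both. I'll unproject to centre.

```bash
python3 - <<'E'
from h import *
c=load('wrist')
Rm=Ro.from_euler('z',.108).as_matrix()[:2,:2]; tcp=env.get_state()['tcp_pos'][:2]
for n,u,v,z in[('hR1',323,190,.02),('hL1',297,190,.02),('hR2',322,235,.02),('hL2',297,235,.02),('hend',309,264,.02),('trig',247,197,.026),('trig2',249,225,.026),('housTL',251,99,.037),('housBR',328,157,.037),('housTR',329,99,.037),('housBL',252,158,.037)]:
    X=fish(c,u,v,z); print(n,X[:2],'rel tcp in tool-yaw axes mm',Rm.T@(X[:2]-tcp)*1000)
E
```

```text
hR1 [ 0.4951 -0.1512] rel tcp in tool-yaw axes mm [ 17.61   -36.7881]
hL1 [ 0.4927 -0.1294] rel tcp in tool-yaw axes mm [ 17.5219 -14.8545]
hR2 [ 0.4556 -0.1559] rel tcp in tool-yaw axes mm [-22.2002 -37.24  ]
hL2 [ 0.4533 -0.1342] rel tcp in tool-yaw axes mm [-22.0985 -15.3907]
hend [ 0.4272 -0.1484] rel tcp in tool-yaw axes mm [-49.6399 -26.6413]
trig [ 0.4835 -0.0887] rel tcp in tool-yaw axes mm [12.7865 26.559 ]
trig2 [ 0.4597 -0.0924] rel tcp in tool-yaw axes mm [-11.2835  25.448 ]
housTL [ 0.5624 -0.0853] rel tcp in tool-yaw axes mm [91.5711 21.48  ]
housBR [ 0.5243 -0.1491] rel tcp in tool-yaw axes mm [ 46.8984 -37.8193]
housTR [ 0.5692 -0.1444] rel tcp in tool-yaw axes mm [ 92.0127 -38.0626]
housBL [ 0.517  -0.0907] rel tcp in tool-yaw axes mm [45.8951 20.9899]
```

Call:
{"name": "send_rows", "arguments": {
  "motion": "1 3 40 0 0 -1 80; 1 3 75 0 0 -1 80; 1 3 95 0 0 -1 80; 1 3 104 0 0 -1 80; 1 3 104 0 0 -1 80; 1 3 104 0 0 -1 80; 1 3 104 0 0 -1 80",
  "squeeze": 15
}}

```text
time_s: 7.85
tcp_pos: [0.4764, -0.1196, 0.0173]
tool_rot: [3.141, -0.002, 0.127]
contact_force: [-0.9, 0.6, 0.4]
grip_width: 0.853
```

```bash
python3 - <<'E'
from h import *
s=env.get_state(); print(s['tcp_pos'],s['contact_force'],s['grip_width']*94)
E
```

```text
[ 0.4764 -0.1196  0.0173] [-0.8947  0.6051  0.393 ] 80.18738725063429
```

Call:
{"name": "send_rows", "arguments": {
  "motion": "0 0 2 0 0 0 68; 0 3 2 0 0 0 60; 0 7 2 0 0 0 52; 0 11 2 0 0 0 44; 0 12 2 0 0 0 36; 0 12 2 0 0 0 36; 0 12 2 0 0 0 36"
}}

```text
time_s: 8.55
tcp_pos: [0.4771, -0.1318, 0.0143]
tool_rot: [3.141, 0.0, 0.126]
contact_force: [-0.6, -2.2, 1.2]
grip_width: 0.407
```

```bash
python3 - <<'E'
from h import *
s=env.get_state(); print(s['tcp_pos'],s['contact_force'],s['grip_width']*94)
c=shot('wrist','w4')
E
```

```text
[ 0.4771 -0.1318  0.0143] [-0.6296 -2.2224  1.154 ] 38.27904789605144
```

View pics/w4.png

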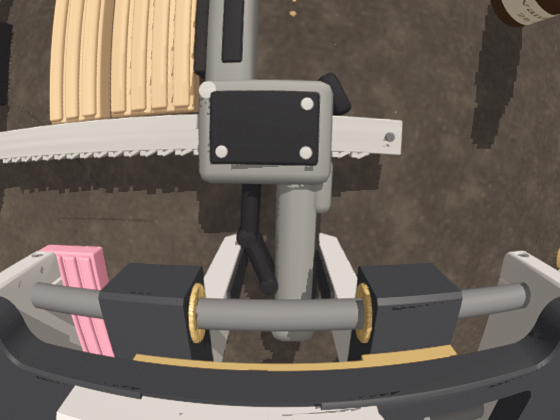

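The trigger sits squeezed between the left finger and the handle, and the housing has not moved. I'll keep stroking. A stall at a larger opening will show that the wood is reached.

Call:
{"name": "send_rows", "arguments": {
  "motion": "0 -4 0 0 0 0 52; 0 -9 0 0 0 0 64; 0 -12 0 0 0 0 76; 0 -12 0 0 0 0 76; 0 -12 0 0 0 0 68; 0 -9 0 0 0 0 60; 0 -5 0 0 0 0 52; 0 -1 0 0 0 0 44; 0 0 0 0 0 0 36; 0 0 0 0 0 0 36; 0 0 0 0 0 0 36",
  "squeeze": 12
}}

```text
time_s: 9.7
tcp_pos: [0.4772, -0.132, 0.0142]
tool_rot: [3.141, -0.0, 0.126]
contact_force: [-0.6, -2.0, -1.1]
grip_width: 0.404
```

```bash
python3 - <<'E'
from h import *
s=env.get_state(); print(s['tcp_pos'],s['contact_force'],s['grip_width']*94)
c=shot('top'); im=c['color'][172:272,215:345,::-1]
cv2.imwrite('pics/t3.png',cv2.resize(im,None,fx=6,fy=6,interpolation=cv2.INTER_CUBIC))
E
```

```text
[ 0.4772 -0.132   0.0142] [-0.599  -1.9602 -1.06  ] 37.95717658487369
```

View pics/t3.png

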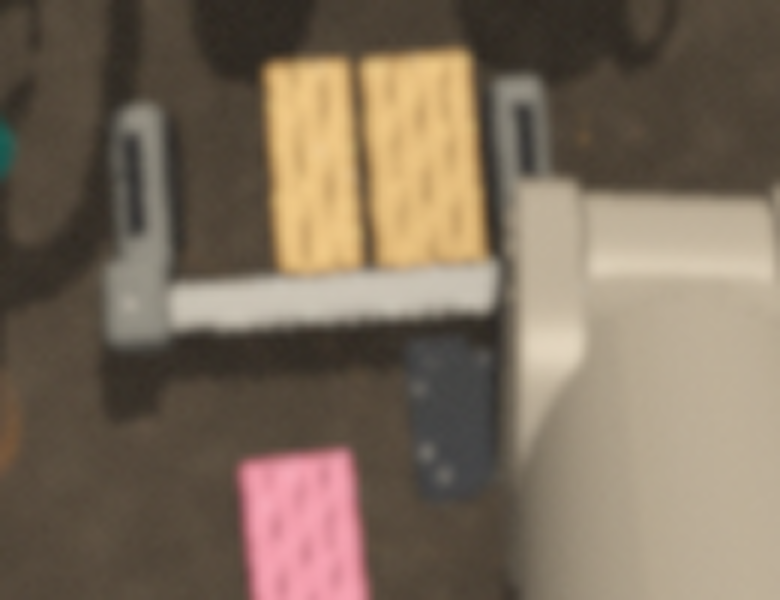

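The jaw came in about 14 mm over two strokes, with the wood nearly unmoved. Continuing.

Call:
{"name": "send_rows", "arguments": {
  "motion": "0 -4 0 0 0 0 52; 0 -9 0 0 0 0 64; 0 -12 0 0 0 0 76; 0 -12 0 0 0 0 76; 0 -12 0 0 0 0 68; 0 -9 0 0 0 0 60; 0 -5 0 0 0 0 52; 0 -1 0 0 0 0 44; 0 0 0 0 0 0 36; 0 0 0 0 0 0 36; 0 0 0 0 0 0 36"
}}

```text
time_s: 10.85
tcp_pos: [0.4773, -0.132, 0.0143]
tool_rot: [3.141, -0.0, 0.126]
contact_force: [0.8, -2.2, -2.1]
grip_width: 0.403
```

Call:
{"name": "send_rows", "arguments": {
  "motion": "0 -4 0 0 0 0 52; 0 -9 0 0 0 0 64; 0 -12 0 0 0 0 76; 0 -12 0 0 0 0 76; 0 -12 0 0 0 0 68; 0 -9 0 0 0 0 60; 0 -5 0 0 0 0 52; 0 -1 0 0 0 0 44; 0 0 0 0 0 0 36; 0 0 0 0 0 0 36; 0 0 0 0 0 0 36"
}}

```text
time_s: 11.95
tcp_pos: [0.4773, -0.132, 0.0143]
tool_rot: [3.141, -0.0, 0.126]
contact_force: [1.2, -2.2, -0.6]
grip_width: 0.401
```

```bash
python3 - <<'E'
from h import *
s=env.get_state(); print(s['tcp_pos'],s['contact_force'],s['grip_width']*94)
c=shot('top'); im=c['color'][172:272,215:345,::-1]
cv2.imwrite('pics/t4.png',cv2.resize(im,None,fx=6,fy=6,interpolation=cv2.INTER_CUBIC))
E
```

```text
[ 0.4773 -0.132   0.0143] [ 1.2026 -2.2033 -0.636 ] 37.69619688321092
```

View pics/t4.png

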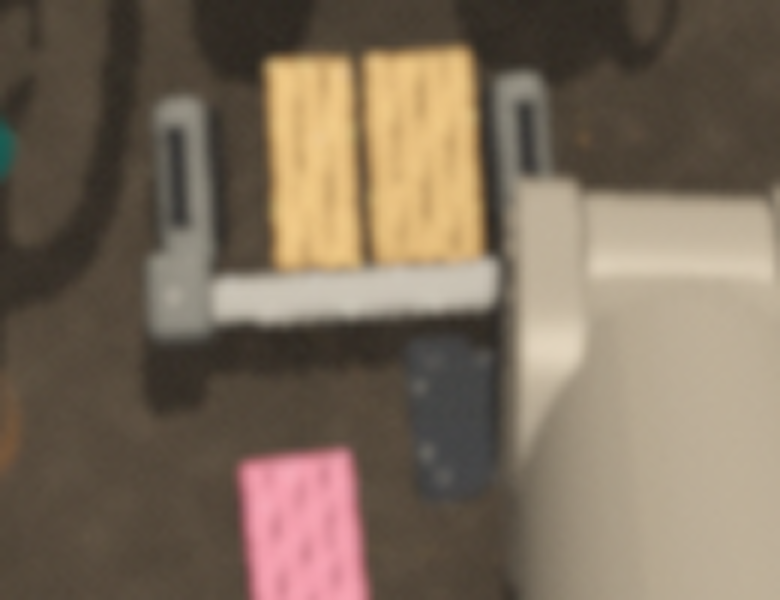

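The jaw pad is now at about x=213 in the crop and the narrow half's edge at 270, so about 26 mm remains to the wood and about 37 mm in total. Three more strokes, watching the width.

Call:
{"name": "send_rows", "arguments": {
  "motion": "0 -4 0 0 0 0 52; 0 -9 0 0 0 0 64; 0 -12 0 0 0 0 76; 0 -12 0 0 0 0 76; 0 -12 0 0 0 0 68; 0 -9 0 0 0 0 60; 0 -5 0 0 0 0 52; 0 -1 0 0 0 0 44; 0 0 0 0 0 0 36; 0 0 0 0 0 0 36; 0 0 0 0 0 0 36"
}}

```text
time_s: 13.1
tcp_pos: [0.4774, -0.132, 0.0143]
tool_rot: [3.141, -0.0, 0.126]
contact_force: [1.0, -2.0, -0.7]
grip_width: 0.4
```

Call:
{"name": "send_rows", "arguments": {
  "motion": "0 -4 0 0 0 0 52; 0 -9 0 0 0 0 64; 0 -12 0 0 0 0 76; 0 -12 0 0 0 0 76; 0 -12 0 0 0 0 68; 0 -9 0 0 0 0 60; 0 -5 0 0 0 0 52; 0 -1 0 0 0 0 44; 0 0 0 0 0 0 36; 0 0 0 0 0 0 36; 0 0 0 0 0 0 36"
}}

```text
time_s: 14.2
tcp_pos: [0.4773, -0.132, 0.0143]
tool_rot: [3.141, -0.0, 0.126]
contact_force: [0.1, -2.1, -0.9]
grip_width: 0.396
```

Call:
{"name": "send_rows", "arguments": {
  "motion": "0 -4 0 0 0 0 52; 0 -9 0 0 0 0 64; 0 -12 0 0 0 0 76; 0 -12 0 0 0 0 76; 0 -12 0 0 0 0 68; 0 -9 0 0 0 0 60; 0 -5 0 0 0 0 52; 0 -1 0 0 0 0 44; 0 0 0 0 0 0 36; 0 0 0 0 0 0 36; 0 0 0 0 0 0 36"
}}

```text
time_s: 15.3
tcp_pos: [0.4773, -0.132, 0.0143]
tool_rot: [3.141, -0.0, 0.126]
contact_force: [0.8, -2.6, -1.6]
grip_width: 0.402
```

```bash
python3 - <<'E'
from h import *
s=env.get_state(); print(s['tcp_pos'],s['contact_force'],s['grip_width']*94)
c=shot('top'); im=c['color'][172:272,215:345,::-1]
im=cv2.resize(im,None,fx=6,fy=6,interpolation=cv2.INTER_CUBIC)
cv2.imwrite('pics/t5.png',im)
E
```

```text
[ 0.4773 -0.132   0.0143] [ 0.7922 -2.6429 -1.5977] 37.75650205764993
```

View pics/t5.png

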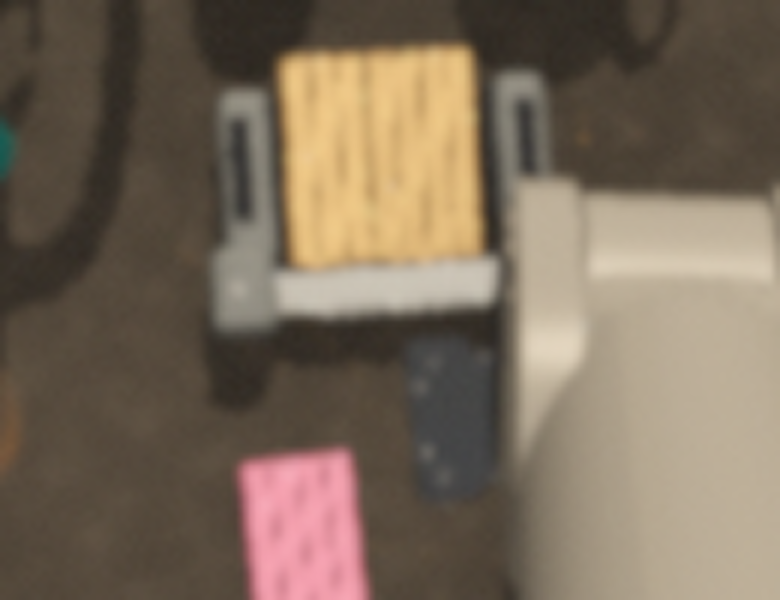

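The joint is shut and the narrow gap is gone; only the fixed-jaw gap of a few mm is left (484–497). The next stroke should stall early, so it ends further back.

Call:
{"name": "send_rows", "arguments": {
  "motion": "0 -4 0 0 0 0 52; 0 -9 0 0 0 0 64; 0 -12 0 0 0 0 76; 0 -12 0 0 0 0 76; 0 -12 0 0 0 0 68; 0 -9 0 0 0 0 60; 0 -6 0 0 0 0 54; 0 -5 0 0 0 0 46; 0 -5 0 0 0 0 36; 0 -5 0 0 0 0 36; 0 -5 0 0 0 0 36"
}}

```text
time_s: 16.45
tcp_pos: [0.4764, -0.127, 0.0142]
tool_rot: [3.141, 0.0, 0.126]
contact_force: [-1.4, -3.5, -1.6]
grip_width: 0.484
```

```bash
python3 - <<'E'
from h import *
s=env.get_state(); print(s['tcp_pos'],s['contact_force'],s['grip_width']*94)
E
```

```text
[ 0.4764 -0.127   0.0142] [-1.4101 -3.5443 -1.5668] 45.51458813375587
```

It stalls at 45.5 mm (free strokes closed to 37.7), about 0.2 rad, as expected with both jaws on the wood. I'll hold with a modest squeeze and check.

Call:
{"name": "send_rows", "arguments": {
  "motion": "0 1 0 0 0 0 36; 0 1 0 0 0 0 36; 0 1 0 0 0 0 36; 0 1 0 0 0 0 36; 0 1 0 0 0 0 36; 0 1 0 0 0 0 36",
  "squeeze": 16
}}

```text
time_s: 17.05
tcp_pos: [0.4765, -0.1274, 0.0142]
tool_rot: [-3.142, 0.0, 0.127]
contact_force: [-3.7, -1.5, -1.1]
grip_width: 0.479
```

```bash
python3 - <<'E'
from h import *
s=env.get_state(); print(s['time_s'],s['tcp_pos'],s['contact_force'],s['grip_width']*94)
c=shot('top'); w=shot('wrist')
im=cv2.resize(c['color'][172:242,245:315,::-1],(400,400),interpolation=cv2.INTER_CUBIC)
im2=cv2.resize(w['color'][:300,:400,::-1],None,fx=1,fy=400/300)
im2=cv2.resize(w['color'][0:280,0:280,::-1],(400,400))
cv2.imwrite('pics/t6.png',np.hstack([im,im2]))
E
```

```text
17.05 [ 0.4765 -0.1274  0.0142] [-3.7375 -1.4753 -1.0848] 45.03521004504663
```

View pics/t6.png

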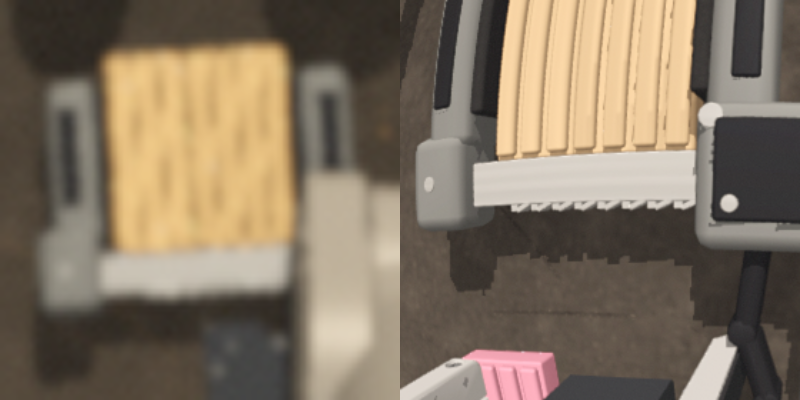

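Both black pads sit against the wood and no joint line is visible. In the top view the left wood edge seems to lean a little more than the right, so I'll check that numerically.

```bash
python3 - <<'E'
from h import *
c=load('top'); 
def wood(c,box,proj):
    im=c['color'].astype(float); m=(im[:,:,0]>150)&(im[:,:,0]-im[:,:,2]>45)&(im[:,:,1]>110)
    v0,v1,u0,u1=box; L=[];R=[]
    f=(im[:,:,0]-im[:,:,2])  # subpixel edge on r-b
    for v in range(v0,v1):
        us=np.where(m[v,u0:u1])[0]+u0
        if len(us)<8: continue
        a,b=us[0],us[-1]; row=f[v]; h=0.5*np.median(row[us])
        def cross(i,s):
            while row[i]>h: i+=s
            return i-s*(h-row[i])/(row[i-s]-row[i])
        L.append(proj(c,cross(a+2,-1),v,.018));R.append(proj(c,cross(b-2,1),v,.018))
    return np.array(L),np.array(R)
for n,box,pr in(('top',(181,214,255,305),pix2w),('wrist',(4,100,40,225),fish)):
    L,R=wood(load(n),box,pr)
    fl=np.polyfit(L[:,0],L[:,1],1);fr=np.polyfit(R[:,0],R[:,1],1)
    print(n,len(L),'x range',L[:,0].min(),L[:,0].max(),'angles',np.arctan(fl[0]),np.arctan(fr[0]),'width near/far',[(np.polyval(fl,x)-np.polyval(fr,x))*1e3 for x in(.56,.60,.64)], 'resid mm',np.std(L[:,1]-np.polyval(fl,L[:,0]))*1e3,np.std(R[:,1]-np.polyval(fr,R[:,0]))*1e3)
E
```

```text
top 33 x range 0.5536712324649984 0.645017447045833 angles 0.08460320198505226 0.06836217669846821 width near/far [np.float64(92.02070255492146), np.float64(92.67417319341229), np.float64(93.3276438319031)] resid mm 0.4252330705414352 0.3736159920780239
wrist 96 x range 0.5530106784621318 0.6126390101454289 angles 0.09280383798728026 0.17497647682807937 width near/far [np.float64(87.91361093030034), np.float64(84.5650839830635), np.float64(81.21655703582665)] resid mm 0.06441458646972605 1.0268781940795861
```

```bash
python3 - <<'E'
from h import *
c=load('wrist'); K=c['intrinsics']
def fproj(X):
    p=c['R']@X+c['t']; th=np.arctan2(np.hypot(p[0],p[1]),p[2]); d=p[:2]/np.hypot(*p[:2]); return K[:2,2]+K[0,0]*th*d
# left edge fit: y ~ at x .58; sample y profile from left edge rightwards
g=c['color'].astype(float).mean(2).astype(np.float32)
L=np.poly1d([np.tan(.0928),0])
# left edge y0
for x in(.565,.58,.595,.61,.618):
    ys=np.arange(.06,-.09,-.001); P=np.array([fproj(np.array([x+ -.0928*(y-.0)*1.0,y,.018])) for y in ys],np.float32)
    pr=cv2.remap(g,P[:,0].reshape(1,-1),P[:,1].reshape(1,-1),cv2.INTER_LINEAR)[0]
    i=np.where(pr>130)[0][0]
    print(x,'left edge y',ys[i],'\n',pr[i-3:i+95].astype(int).tolist())
E
```

```text
0.565 left edge y 0.046999999999999986 
 [76, 83, 119, 136, 148, 149, 149, 151, 150, 150, 150, 150, 151, 152, 152, 152, 152, 152, 152, 151, 149, 149, 148, 145, 140, 130, 120, 112, 102, 96, 80, 75, 74, 74, 72, 67, 60, 46, 37, 33, 30, 32, 102, 201, 209, 207, 209, 210, 211, 208, 199, 179, 147, 156, 205, 196, 206, 207, 209, 210, 211, 210, 206, 194, 163, 148, 202, 208, 199, 208, 208, 209, 211, 211, 210, 202, 184, 150, 190, 205, 181, 195, 201, 200, 201, 203, 207, 205, 189, 152, 167, 212, 204, 186, 201, 201, 201, 202]
0.58 left edge y 0.03699999999999998 
 [46, 42, 75, 145, 153, 153, 153, 151, 151, 149, 147, 145, 141, 133, 123, 86, 58, 57, 59, 58, 58, 51, 43, 36, 35, 36, 35, 36, 35, 34, 50, 151, 210, 208, 207, 209, 210, 209, 204, 192, 165, 138, 174, 206, 195, 208, 207, 208, 210, 211, 209, 201, 184, 149, 158, 207, 202, 206, 209, 207, 210, 211, 211, 207, 196, 171, 151, 206, 200, 178, 199, 201, 201, 201, 205, 209, 199, 179, 141, 195, 212, 205, 195, 201, 201, 202, 203, 208, 205, 189, 152, 181, 209, 208, 188, 202, 202, 202]
0.595 left edge y 0.03799999999999998 
 [46, 53, 115, 150, 154, 154, 153
[... 561 characters left out ...]
58, 56, 57, 57, 54, 46, 37, 33, 33, 36, 37, 34, 34, 36, 109, 200, 210, 208, 208, 208, 208, 205, 195, 174, 142, 147, 202, 194, 208, 209, 207, 208, 209, 208, 202, 188, 159, 149, 197, 203, 202, 210, 208, 208, 209, 209, 187, 124, 60, 13, 0, 0, 0, 0, 0, 0, 0, 0, 0, 0, 0, 0, 0, 0, 0, 0, 0, 0, 0, 0, 0, 0, 0, 0, 0, 0, 0, 0, 0, 0, 0]
0.618 left edge y 0.03999999999999998 
 [50, 55, 100, 154, 154, 153, 152, 151, 147, 145, 141, 137, 132, 125, 112, 59, 55, 57, 55, 58, 56, 50, 40, 34, 33, 22, 9, 0, 0, 0, 0, 0, 0, 0, 0, 0, 0, 0, 0, 0, 0, 0, 0, 0, 0, 0, 0, 0, 0, 0, 0, 0, 0, 0, 0, 0, 0, 0, 0, 0, 0, 0, 0, 0, 0, 0, 0, 0, 0, 0, 0, 0, 0, 0, 0, 0, 0, 0, 0, 0, 0, 0, 0, 0, 0, 0, 0, 0, 0, 0, 0, 0, 0, 0, 0, 0, 0, 0]
```

```bash
python3 - <<'E'
from h import *
c=load('top'); g=c['color'].astype(np.float32).mean(2)
for x in(.56,.575,.59,.605,.62,.635,.642):
    y0=np.array([x]); ys=np.arange(.032,-.08,-.002)
    P=np.array([w2pix(c,np.array([x-.078*y,y,.018])) for y in ys],np.float32)
    pr=cv2.remap(g,P[:,0].reshape(1,-1),P[:,1].reshape(1,-1),cv2.INTER_LINEAR)[0]
    i=np.where(pr>120)[0][0]; print(x,'edge',ys[i].round(3),pr[i-1:i+49].astype(int).tolist())
s=env.get_state();print(s['time_s'],s['contact_force'],s['grip_width']*94)
E
```

```text
0.56 edge 0.032 []
0.575 edge 0.024 [113, 125, 122, 111, 91, 81, 92, 118, 149, 171, 184, 190, 189, 187, 183, 181, 183, 183, 181, 174, 170, 171, 181, 186, 186, 180, 171, 169, 171, 176, 177, 173, 165, 163, 168, 176, 181, 183, 183, 183, 182, 181, 180, 177, 171, 166, 166, 171, 173, 171]
0.59 edge 0.026 [105, 120, 126, 118, 100, 82, 75, 97, 126, 156, 174, 183, 186, 186, 187, 189, 190, 189, 185, 179, 171, 169, 173, 181, 183, 181, 176, 173, 177, 181, 185, 187, 186, 182, 176, 176, 178, 178, 174, 172, 173, 178, 182, 185, 186, 184, 181, 178, 178, 172]
0.605 edge 0.028 [104, 123, 129, 125, 111, 92, 86, 95, 129, 156, 176, 184, 182, 176, 169, 172, 178, 185, 187, 186, 186, 188, 189, 189, 189, 185, 178, 171, 168, 174, 178, 181, 179, 178, 179, 182, 183, 183, 180, 172, 168, 168, 175, 177, 175, 168, 166, 170, 177, 181]
0.62 edge 0.03 [118, 126, 132, 124, 110, 93, 79, 90, 114, 148, 170, 184, 190, 187, 183, 180, 178, 181, 183, 180, 172, 169, 173, 182, 186, 186, 179, 170, 167, 170, 177, 179, 176, 168, 167, 172, 180, 184, 186, 186, 184, 184, 183, 183, 181, 176, 171, 169, 175, 178]
0.635 edge 0.016 [105, 135, 161, 177, 184, 186, 186, 187, 188, 190, 189, 185, 180, 174, 175, 180, 186, 188, 185, 181, 177, 179, 183, 187, 186, 183, 178, 174, 177, 180, 180, 176, 175, 176, 181, 185, 188, 188, 186, 184, 182, 183, 182, 176, 160, 131, 98, 70, 65]
0.642 edge 0.016 [106, 131, 152, 163, 165, 164, 162, 164, 169, 173, 173, 172, 171, 172, 176, 179, 177, 173, 166, 160, 156, 164, 171, 176, 175, 172, 168, 165, 164, 164, 165, 165, 165, 168, 175, 179, 182, 181, 179, 178, 177, 176, 169, 155, 132, 98, 69, 47, 45]
17.15 [-2.9233 -1.2914 -1.2955] 44.49934131431409
```

Call:
{"name": "send_rows", "arguments": {
  "motion": "0 0 0 0 0 0 36; 0 0 0 0 0 0 36; 0 0 0 0 0 0 36; 0 0 0 0 0 0 36; 0 0 0 0 0 0 36; 0 0 0 0 0 0 36; 0 0 0 0 0 0 36; 0 0 0 0 0 0 36; 0 0 0 0 0 0 36; 0 0 0 0 0 0 36"
}}

```text
time_s: 18.15
tcp_pos: [0.4766, -0.1275, 0.0142]
tool_rot: [-3.142, 0.0, 0.127]
contact_force: [-4.2, -1.1, -2.3]
grip_width: 0.474
```

```bash
python3 - <<'E'
from h import *
s=env.get_state();print(s['time_s'],s['tcp_pos'],s['contact_force'],s['grip_width']*94)
E
```

```text
18.15 [ 0.4766 -0.1275  0.0142] [-4.1855 -1.0587 -2.2802] 44.5733851246647
```

Steady at 44.5 mm with a 16 N squeeze, which gives about 25 N on the wood. Handing in.

```bash
python3 -c "
from plant import env
print(env.hand_in())"
```

```text
the job is handed in; nothing more can be done
None
```

I lifted the brown bottle out and stood it upright on free worktop at about (0.66, −0.27), more than 15 cm from the clamp and wood. Then I drew the jaw up by the trigger alone: seven free strokes and an eighth that stalled. I handed the job in at 18.2 s with the trigger still held at 16 N, which the given ratio puts at about 25 N on the wood.

**Last checks:**
- **Stall:** the last stroke stopped at about 45 mm opening, against 38 mm for free strokes. That is roughly 0.2 rad, as expected with both jaws on the wood, and it held steady at 44.5 mm for the last second.
- **Joint:** brightness profiles across the glued joint show no gap. The wrist camera covers only the near 60% or so of its length. The coarser top view shows none at the far end either.
- **Bottle:** it was upright after I let go. I did not look at it again before handing in.

**Weak points:**
- **Wood edges:** in the top view the two outer wood edges differ by 0.016 rad, about 1.6 mm over the length. I put that down to pixel size, since no gap is visible, but I did not settle it.
- **Clamp drift:** the clamp turned about 2–3° and the wood shifted by a few mm with it while I worked the trigger.

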